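# Hold the optical reading head flush on a tilted gas meter's window

### The job

Read out the gas meter that is clamped in the tilting stand: pick up the optical reading head by its finger grip, lay its rubber seal centred and square on the meter's sloped window, and tilt it by feel until the lips of the seal bear along both the upper and the lower edge, flush with the slope. Finish while still gripping the head and pressing it there with a light, steady push of about 5 to 15 N; do not let go. Leave the other things on the table where they are.

Things in the scene. Friction and masses are not known exactly. Their poses are not given: they have to be found in the camera images.
- head_grip (a point): Centre of the upright finger grip on the optical reading head, 38 mm above the head's underside. Grip: 44 mm long (x), 18 mm thick (y), 19 to 57 mm above the underside, ribbed sides; hold it across the 18 mm. The head starts on the table, seal down, z up, yaw within 35 degrees; turned by half a turn it serves as well. Head's mass about 0.17 kg.
- head_face (a point): Centre of the reading head's underside, in the plane of its free seal; same axes, 38 mm below head_grip. The head is a dark grey block 56 mm (x) by 60 mm (y), its top 19 mm above the underside. The seal has two soft rubber lips, 60 mm long along y, at x = -24 and +24 mm: each gives way by 1 mm per 2.5 N, at most 4 mm. Both must bear.
- stand: Fixed tilting stand with the gas meter. Dark base 150 (x) by 220 mm (y), origin under its centre, on the table; x away from the robot, y along the pivot, z up. Uprights at y = +-92 mm, 155 mm high, clamp knobs to y = +-119. The meter (white, 110 x 150 x 72 mm) is clamped between them on a level pivot along y, 130 mm up, and does not turn under a push. Stand axes do not tilt with it.
- window (a point): Centre of the meter's flat window, a dark round port 20 mm across; on the pivot axis, so fixed whatever the slope. Window 104 mm (y) by 80 mm up the slope. It faces up and to the front: the far (+x) side is higher; level along y. Its slope, 14 to 38 degrees from level, is new each time and not given: feel or see it. The axes here are the stand's and do not show the slope.
Not all that is in view belongs to the job. Of the things that look like the part that bears head_grip, the largest one is meant.

How it is judged (in metres and radians):
On the way:
1. the reading head is lifted off the table in the fingers, touching nothing else (height (world z) of head_face above 0.06 m and distance between the grasp point and head_grip below 0.032 m and contact force between head and stand below 0.05 N), for 0.2 s.
At the end, for the whole second after the job is handed in: Head still gripped (fingers bearing, within 32 mm of the grip's centre) and at rest; seal centre within 13 mm of the window's centre; head's y parallel to the pivot within 0.13 rad; both seal lips bear with over 0.4 N; whole push 2.5 to 30 N (distance between head_face and window below 0.013 m and contact force between each of lip_a, lip_b and stand above 0.4 N and contact force between head and stand between 2.5 and 30 N and angle between the y axis of head_face and the y axis of stand, either way round below 0.13 rad and distance between the grasp point and head_grip below 0.032 m and contact force between the fingers and head above 3 N and linear speed of head below 0.01 m/s); the arm keeps its last pose, push and grip.
It fails at once if the window is pressed hard with the head (over 45 N) (contact force between head and stand above 45 N).
It fails at once if another thing on the table is moved by more than 3 cm (distance of any of union_a, union_b, cap, tape, manometer, screwdriver, wrench from where it was at the start of the episode above 0.03 m).
It also fails if it takes over 58 s, if anything falls off the work surface, if the arm or the gripper's body presses on something with over 40 N, if the wrist force passes 120 N, or if a joint passes its speed limit or range.

### The arm

A 6-joint arm with a two-finger parallel gripper is mounted at the origin on the work surface. World frame = base frame: x ahead of the robot, y to its left, z up, the work surface at z = 0. Lengths are in mm, angles in rad, forces in N, time in s.
With the tool pointing down it reaches from about 350 to 775 mm from the base axis. Payload 7.3 kg.
Tool frame: the origin (TCP) lies at the centre of the arm's flange, where the gripper is bolted on; the fingertips stand 178 mm ahead of it and the grasp point (between the pads) lies 159 mm ahead of it; z points along the fingers, y is the direction in which the jaws open and shut (so a half turn about z gives the same grasp; the last joint's range is limited). The gripper opens to 92 mm and grips with 3 to 60 N. Pads are 19 mm wide; open, the fingers measure 130 mm over their backs; the gripper's body (75 mm by 190 mm) begins 47 mm behind the grasp point.
Start: joints at [1.052, 0.342, 1.524, -0, 1.275, -0.146], TCP at [191.197, 488.949, 404.741] pointing down, gripper open.
Joint ranges: [-2.53, 2.53], [-0.77, 2.02], [0.04, 2.7], [-1, 4.14], [0.28, 2.66], [-3.11, 3.11]. Speed limits (rad/s): [2.57, 2.57, 3.14, 3.14, 3.14, 3.14].

### API

Orientations are given as [roll, pitch, yaw] about the fixed x, y, z axes, in that order (R = Rz(yaw) Ry(pitch) Rx(roll)).
In Python, from plant import status, viewer, ticket gives the robot as it stands.
- The arm moves only by the tool play_rows, never from a script. Its argument "commands" is a list of rows, each an object with "offset": the shift along the tool's x, y, z in m, a list of three; "twist": the turn about the tool's z in degrees. A call has 1 to 5 rows; each row shifts and turns the commanded pose from where the row before left it, along the tool's axes as they then stand; what a row does not reach is not made up. A row lasts 1/10 s, in which the tool goes at most 50 mm and 8.59 degrees, less where a joint would pass 70% of its speed; a pose out of reach is approached as far as the arm can. A call with a gripper value outside its range is refused whole. "jaw" is the closure in counts, from 0 (fully open) to 255 (shut), set as the call begins (left out, the last holds). The fingers move at their own pace and stop on an object; the grip force is fixed at half the most. Time passes only in rows, so rows that do not move let the fingers close. It gives the time, the measured TCP pose, the force and the opening at its end, in the units of the state.
- status.get_obs(): the state, without advancing time (a new reading comes with each control period).
- viewer.capture(name): name is "scene" or "top"; returns the picture (480x640x3 uint8, red, green, blue); there is no depth.
- viewer.camera_params(name): a dict with "fov_y" (degrees; the focal length in pixels is half the picture's height over the tangent of half this angle, whatever the lens; pixels are square), "cx", "cy" (the principal point, pixels), "rvec" (rotation vector, rad) and "tvec" (3), from world to camera coordinates, as OpenCV has them. Camera axes: x right, y down, z forward; pixel columns grow to the right and rows downward; lengths in mm; the calibration is good to about 2 mm. A picture is of the moment at which its call begins. camera_params takes no time and is no camera call.
- ticket.close_job(): hands the job in, once; it reports no verdict.
The state is a dict: "time": time; "joint_positions": joint angles; "dq": joint speeds; "tau": joint torques, N m; "tool_pos": TCP position; "tcp_rot": TCP orientation; "contact_force": force on the tool from outside, world axes, zero at the start; "moment": the same for the moment, N m; "grip_width": finger opening in mm.
Only numpy, scipy, OpenCV 4.12 (cv2) and the standard library are available. Lean on these libraries where they do the work, as an engineer would, in place of code of your own. Each camera call takes 0.05 s, during which the arm holds its last target.

## Working session

There is one attempt and no reset: what is moved stays moved. The work goes in short steps, Python scripts to look and compute and a tool call to move; the robot and the scene stay as the last step left them, time stands still between calls to the robot, and variables do not carry over. Pictures are saved under pics/ and viewed, and the job is handed in when it is done.

Besides the shell and the picture viewer there is one more tool, called after ">>>" as name([rows], argument=value, ...), one row to a line, values as JSON. play_rows: Moves the arm, as the interface text tells. Its arguments: {"type":"object","properties":{"commands":{"type":"array"},"jaw":{"type":"number"}},"required":["commands"]}

```bash
ls; mkdir -p pics; python3 - <<'E'
from plant import status, viewer, ticket
import cv2
print(status.get_obs())
for n in("scene","top"):
    im=viewer.capture(n); cv2.imwrite(f"pics/{n}0.png",im[:,:,::-1]); print(viewer.camera_params(n))
E
```

```text
pics
{'time': 0.0, 'joint_positions': array([ 1.05201194e+00,  3.42728909e-01,  1.52502624e+00, -1.53410915e-05,
        1.27540544e+00, -1.45980247e-01]), 'dq': array([-0.00122498, -0.00049758,  0.00103212,  0.00102385, -0.00114479,
       -0.00158584]), 'tau': array([ 4.14915803e-04, -4.31251752e+01, -2.44209212e+01,  7.19240773e-02,
        5.60950523e-02, -1.06978807e-04]), 'tool_pos': array([191.12219861, 488.82740735, 404.03832134]), 'tcp_rot': array([-3.14003926e+00, -2.13561934e-04,  2.76879282e+00]), 'contact_force': array([-0.5284535 ,  0.28542799, -0.51879136]), 'moment': array([ 0.09732042, -0.00818265,  0.05774288]), 'grip_width': 91.99656747945153}
{'fov_y': 48.56530919745713, 'cx': 317.3881894328867, 'cy': 235.012029373703, 'rvec': array([ 1.30089097,  2.28553054, -0.88901792]), 'tvec': array([ 349.70848649, -243.05969831, 1161.93601007])}
{'fov_y': 48.61006123120207, 'cx': 316.0618347563437, 'cy': 232.46941205060284, 'rvec': array([ 2.16301243, -2.14687909,  0.14388511]), 'tvec': array([-78.83768108, 569.73556237, 827.14091746])}
```

View pics/scene0.png

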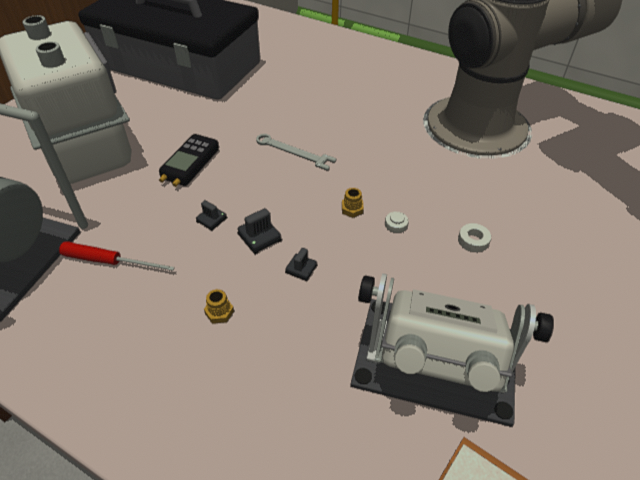

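View pics/top0.png

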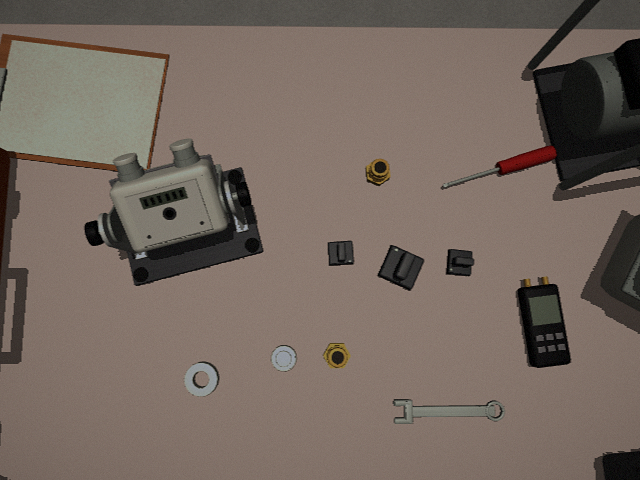

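The middle dark block, at top (401,267) and scene (259,232), is the largest head-like part. The two at (341,253) and (460,262) in the top view are smaller decoys. The stand is around (180,215) in the top view. I'll zoom in on both.

```bash
cat > h.py <<'E'
import numpy as np, cv2
from plant import status, viewer, ticket
def cam(n):
    p=viewer.camera_params(n); f=240/np.tan(np.radians(p['fov_y']/2))
    K=np.array([[f,0,p['cx']],[0,f,p['cy']],[0,0,1]]); return K,np.array(p['rvec'],float),np.array(p['tvec'],float)
def proj(n,P):
    K,r,t=cam(n); return cv2.projectPoints(np.array(P,float).reshape(-1,3),r,t,K,None)[0].reshape(-1,2)
def ray(n,uv):
    K,r,t=cam(n); R=cv2.Rodrigues(r)[0]; d=R.T@np.linalg.inv(K)@np.array([uv[0],uv[1],1.]); return -R.T@t,d/np.linalg.norm(d)
def onz(n,uv,z):
    c,d=ray(n,uv); return c+d*(z-c[2])/d[2]
def tri(a,b):
    (c1,d1),(c2,d2)=ray("scene",a),ray("top",b)
    s=np.linalg.lstsq(np.c_[d1,-d2],c2-c1,rcond=None)[0]; p,q=c1+s[0]*d1,c2+s[1]*d2
    return (p+q)/2,np.linalg.norm(p-q)
def crop(f,x0,y0,w,h,s,o):
    im=cv2.imread(f)[y0:y0+h,x0:x0+w]; cv2.imwrite(o,cv2.resize(im,None,fx=s,fy=s,interpolation=cv2.INTER_CUBIC))
E
python3 - <<'E'
from h import *
np.set_printoptions(precision=1,suppress=True)
print(ray("scene",(320,240)),ray("top",(320,240)))
for uv in [(401,267),(341,253),(460,262),(180,215)]: print(onz("top",uv,0))
for uv in [(259,232)]: print(onz("scene",uv,10))
print(proj("top",[[0,0,0],[191,489,405]]),proj("scene",[[0,0,0]]))
crop("pics/top0.png",80,130,190,160,4,"pics/a.png")
crop("pics/top0.png",310,230,180,70,4,"pics/b.png")
crop("pics/scene0.png",340,260,220,165,3.6,"pics/c.png")
crop("pics/scene0.png",180,190,150,100,5,"pics/d.png")
E
```

```text
(array([1010.8,  188.5,  688.6]), array([-0.6, -0.3, -0.7])) (array([457.6, -72.8, 894.6]), array([ 0.1, -0. , -1. ]))
[ 517.7 -218.1    0. ]
[ 540.6 -117.     0. ]
[ 526.9 -317.8    0. ]
[603.5 157.4   0. ]
[ 517.5 -218.4   10. ]
[[ 265.4  598.5]
 [-352.1  615.3]] [[477.5 123.7]]
```

View pics/a.png

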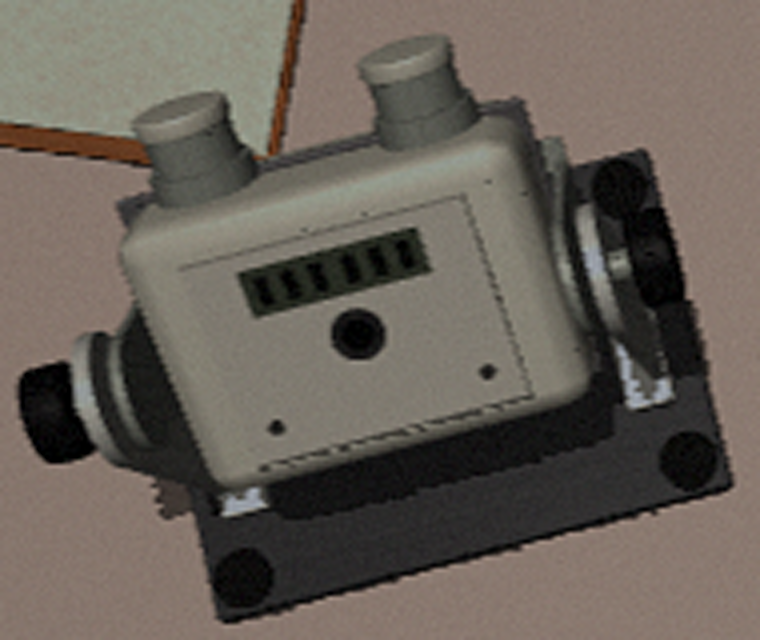

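View pics/b.png

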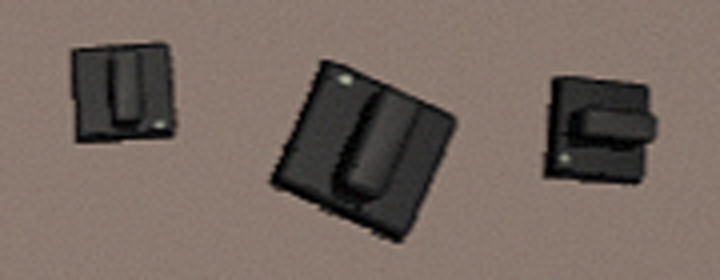

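View pics/c.png

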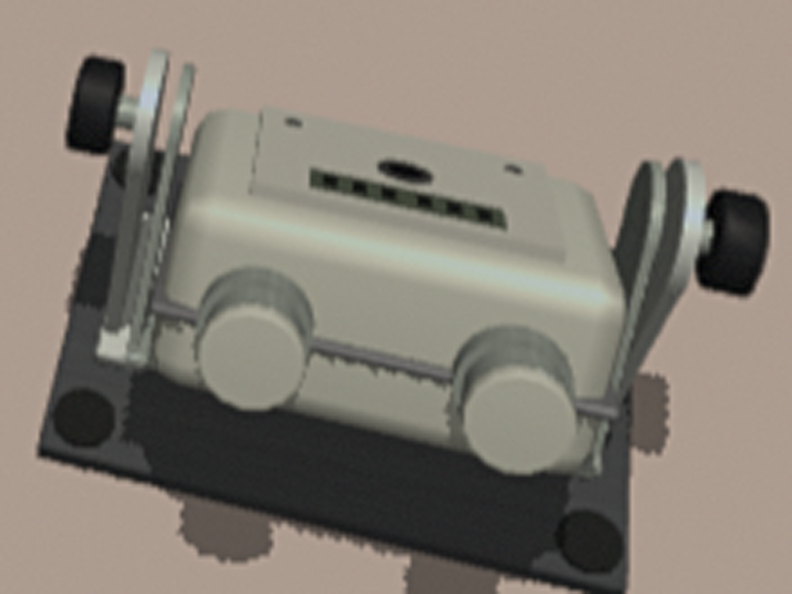

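View pics/d.png

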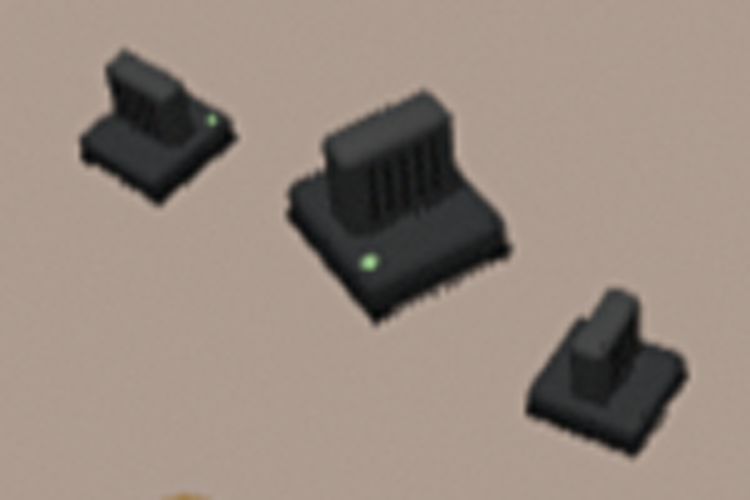

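```bash
python3 - <<'E'
from h import *
np.set_printoptions(precision=1,suppress=True)
A=lambda x,y:((x+.5)/4-.5+80,(y+.5)/4-.5+130)
B=lambda x,y:((x+.5)/4-.5+310,(y+.5)/4-.5+230)
C=lambda x,y:((x+.5)/3.6-.5+340,(y+.5)/3.6-.5+260)
D=lambda x,y:((x+.5)/5-.5+180,(y+.5)/5-.5+190)
pairs=dict(port=(C(404,171),A(358,333)),lowL=(C(543,165),A(262,470)),lowR=(C(262,108),A(533,395)),hiL=(C(565,258),A(180,270)),hiR=(C(252,193),A(465,197)),sL=(C(513,169),A(277,427)),sR=(C(293,121),A(487,372)),grip=(D(387,126),B(387,140)),led=(D(369,262),B(346,79)),
 knobL=(C(748,245),A(35,430)),foot1=(C(85,417),A(620,185)),)
P={}
for k,(a,b) in pairs.items():
    P[k],e=tri(a,b); print(k,P[k],'gap %.1f'%e)
pl=np.array([P[k] for k in('port','lowL','lowR','hiL','hiR','sL','sR')]); c=pl.mean(0); n=np.linalg.svd(pl-c)[2][2]; n*=np.sign(n[2])
print('plane',n,'slope',np.degrees(np.arccos(n[2])),'yaw of stand x',np.degrees(np.arctan2(-n[1],-n[0])),'res',(pl-c)@n)
for a,b in(('lowR','lowL'),('hiR','hiL'),('sR','sL')):
    d=P[b]-P[a]; print(a,d,np.linalg.norm(d),'yaw',np.degrees(np.arctan2(-d[0],d[1])))
# base front corners z~? 
for uv in(A(222,620),A(733,487),A(645,150)): print('base',onz("top",uv,15))
im=cv2.imread("pics/top0.png"); g=im.max(2); m=(g<75).astype(np.uint8); 
cnt=cv2.findContours(m[230:300,370:435],0,2,offset=(370,230))[0]; cnt=max(cnt,key=cv2.contourArea)
r=cv2.minAreaRect(cnt); print(r); box=cv2.boxPoints(r); Q=np.array([onz("top",q,12) for q in box]); print(Q,Q.mean(0)); 
for i in range(4): d=Q[(i+1)%4]-Q[i]; print(np.linalg.norm(d),np.degrees(np.arctan2(d[1],d[0])))
im=cv2.imread("pics/scene0.png")
E
```

```text
port [585.7 139.3 129.3] gap 1.6
lowL [537.7 180.2 104.1] gap 1.1
lowR [566.8  80.  104. ] gap 1.1
hiL [604.9 199.  147.1] gap 1.3
hiR [632.8  99.1 145. ] gap 0.7
sL [552.8 171.8 114. ] gap 1.9
sR [574.   94.8 114.4] gap 2.2
grip [ 518.  -218.1   53. ] gap 0.0
led [ 546.1 -208.4   16.8] gap 1.6
knobL [550.1 254.2 125.6] gap 5.6
foot1 [669.4  64.   12.8] gap 0.5
plane [-0.5 -0.1  0.9] slope 30.731176712302258 yaw of stand x 16.487237824780088 res [ 2.5 -1.7 -1.5 -0.4 -1.4  0.7  1.8]
lowR [-29.1 100.2   0.1] 104.29117103861894 yaw 16.197956245362032
hiR [-27.9 100.    2.2] 103.80982895380843 yaw 15.606457176609707
sR [-21.2  77.1  -0.4] 79.93686924799489 yaw 15.387741507946439
base [484.4 222.7  15. ]
base [540.9  13.5  15. ]
base [684.1  53.7  15. ]
((400.4213562011719, 267.4656066894531), (37.104366302490234, 35.78739547729492), 23.629379272460938)
[[ 500.9 -174.9   12. ]
 [ 555.8 -199.3   12. ]
 [ 531.3 -255.7   12. ]
 [ 476.8 -230.9   12. ]] [ 516.2 -215.2   12. ]
60.03348847438031 -23.97107246592347
61.45247253315082 -113.48030897038926
59.8335277049465 155.5532138186047
60.95779179647871 66.71357053650274
```

Findings:

| Item | Position (mm) | Orientation |
|---|---|---|
| Head | about (517.5, -217.5), grip top at about z 55 | yaw about -23.7° |
| Window | about (585, 139, 130); triangulated port z 129, base diagonal midpoint (584, 138) | yaw about 15.4°, slope about 31° |

The tool can't be tilted, so the head will have to pivot in the pads about the jaw axis. First I'll travel to above the head.

>>> play_rows([
  {"offset": [-0.028, -0.027, 0], "twist": 0},
  {"offset": [-0.028, -0.027, 0], "twist": 0},
  {"offset": [-0.028, -0.027, 0], "twist": 0},
  {"offset": [-0.028, -0.027, 0], "twist": 0},
  {"offset": [-0.028, -0.027, 0], "twist": 0},
], jaw=0)

```text
time: 0.6
tool_pos: [272.6, 310.8, 404.5]
tcp_rot: [-3.141, -0.0, 2.769]
contact_force: [1.5, -0.0, 0.4]
grip_width: 91.6
```

>>> play_rows([
  {"offset": [-0.028, -0.027, 0], "twist": 0},
  {"offset": [-0.028, -0.027, 0], "twist": 0},
  {"offset": [-0.028, -0.027, 0], "twist": 0},
  {"offset": [-0.028, -0.027, 0], "twist": 0},
  {"offset": [-0.028, -0.027, 0], "twist": 0},
])

```text
time: 1.1
tool_pos: [353.8, 134.0, 404.6]
tcp_rot: [3.142, -0.0, 2.769]
contact_force: [1.2, 0.6, 0.8]
grip_width: 91.7
```

>>> play_rows([
  {"offset": [-0.028, -0.027, 0], "twist": 0},
  {"offset": [-0.028, -0.027, 0], "twist": 0},
  {"offset": [-0.028, -0.027, 0], "twist": 0},
  {"offset": [-0.028, -0.027, 0], "twist": 0},
  {"offset": [-0.028, -0.027, 0], "twist": 0},
])

```text
time: 1.6
tool_pos: [435.1, -42.8, 404.5]
tcp_rot: [3.141, -0.0, 2.768]
contact_force: [0.1, 0.5, -0.4]
grip_width: 92.1
```

>>> play_rows([
  {"offset": [-0.028, -0.027, 0], "twist": 0},
  {"offset": [-0.028, -0.027, 0], "twist": 0},
  {"offset": [-0.028, -0.027, 0], "twist": 0},
  {"offset": [-0.028, -0.027, 0], "twist": 2.3},
  {"offset": [0, 0, 0], "twist": 0},
])

```text
time: 2.1
tool_pos: [500.9, -186.3, 403.7]
tcp_rot: [-3.141, 0.0, 2.724]
contact_force: [-0.3, 0.6, -0.9]
grip_width: 91.6
```

>>> play_rows([
  {"offset": [-0.0277, -0.0219, 0], "twist": 0},
  {"offset": [0, 0, 0.04], "twist": 0},
  {"offset": [0, 0, 0.04], "twist": 0},
  {"offset": [0, 0, 0.02], "twist": 0},
  {"offset": [0, 0, 0], "twist": 0},
])

```text
time: 2.6
tool_pos: [515.3, -212.6, 301.4]
tcp_rot: [3.14, -0.008, 2.729]
contact_force: [-0.1, 0.6, 0.5]
grip_width: 91.7
```

```bash
python3 - <<'E'
from h import *
for n in("scene","top"):
    cv2.imwrite(f"pics/{n}1.png",viewer.capture(n)[:,:,::-1])
o=status.get_obs(); print(o['tool_pos'],o['tcp_rot'],o['contact_force'])
crop("pics/scene1.png",160,130,220,165,3.6,"pics/e.png")
E
```

```text
[ 516.50150044 -213.34688708  305.20377744] [ 3.14140353e+00 -1.54815908e-04  2.72923744e+00] [-0.08962162 -0.70180184  0.07714429]
```

View pics/e.png

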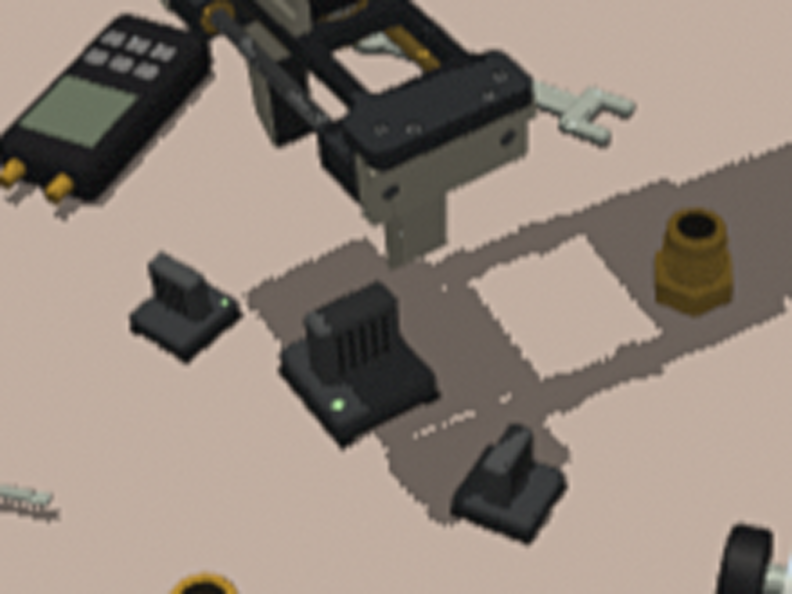

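View pics/top1.png

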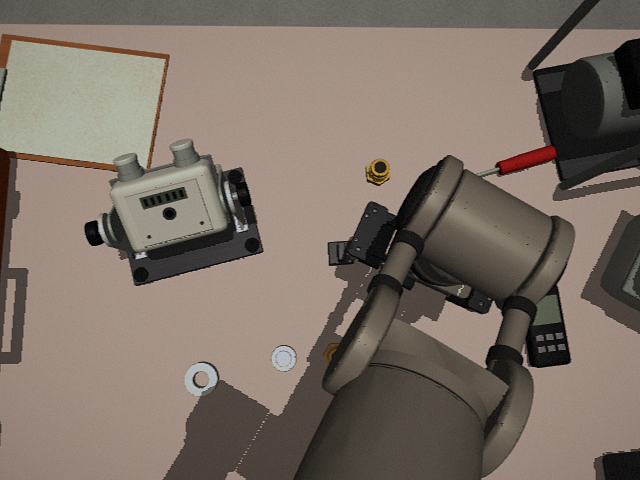

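The fingers straddle the head's grip (scene about (258,223)) and line up with it. Descending to grip.

>>> play_rows([
  {"offset": [-0.0026, -0.0034, 0.03], "twist": 0},
  {"offset": [0, 0, 0.03], "twist": 0},
  {"offset": [0, 0, 0.03], "twist": 0},
  {"offset": [0, 0, 0.011], "twist": 0},
  {"offset": [0, 0, 0], "twist": 0},
])

```text
time: 3.2
tool_pos: [517.6, -217.8, 203.8]
tcp_rot: [3.141, -0.001, 2.729]
contact_force: [0.0, 0.0, -0.5]
grip_width: 92.1
```

>>> play_rows([
  {"offset": [0, 0, 0], "twist": 0},
  {"offset": [0, 0, 0], "twist": 0},
  {"offset": [0, 0, 0], "twist": 0},
  {"offset": [0, 0, 0], "twist": 0},
  {"offset": [0, 0, 0], "twist": 0},
], jaw=255)

```text
time: 3.7
tool_pos: [517.5, -217.9, 204.2]
tcp_rot: [3.142, 0.001, 2.729]
contact_force: [-0.1, -0.7, -0.5]
grip_width: 56.2
```

>>> play_rows([
  {"offset": [0, 0, 0], "twist": 0},
  {"offset": [0, 0, 0], "twist": 0},
  {"offset": [0, 0, 0], "twist": 0},
  {"offset": [0, 0, 0], "twist": 0},
  {"offset": [0, 0, 0], "twist": 0},
])

```text
time: 4.2
tool_pos: [517.4, -217.9, 203.6]
tcp_rot: [3.141, -0.0, 2.729]
contact_force: [-0.6, 1.0, -0.4]
grip_width: 17.9
```

```bash
python3 - <<'E'
from h import *
for n in("scene",):
    cv2.imwrite(f"pics/{n}2.png",viewer.capture(n)[:,:,::-1])
o=status.get_obs(); print(o['time'],o['tool_pos'],o['tcp_rot'],o['contact_force'],o['grip_width'])
crop("pics/scene2.png",160,130,220,165,3.6,"pics/e2.png")
E
```

```text
4.25 [ 517.42340289 -217.8184575   203.64466374] [ 3.14136198e+00 -1.52141252e-04  2.72863348e+00] [ 0.85129455  0.23692392 -0.63286654] 17.76376564815996
```

View pics/e2.png

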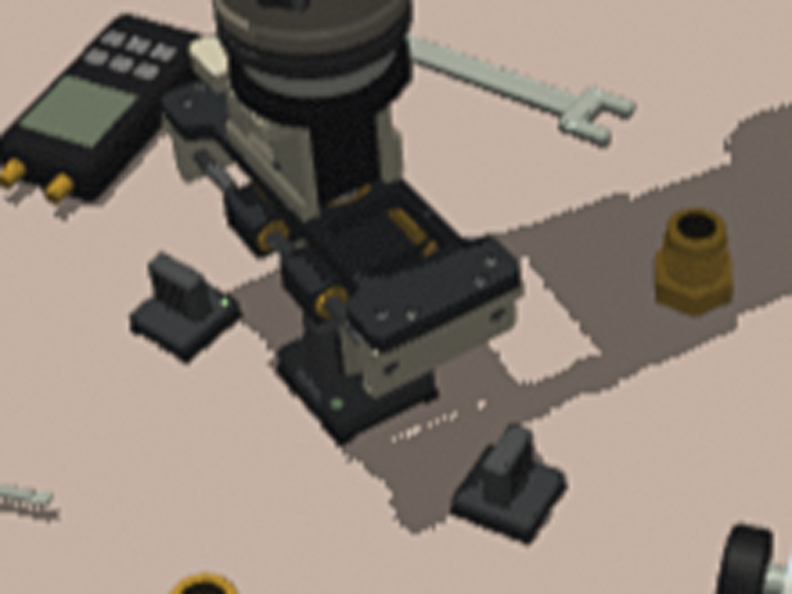

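Gripped at 17.8 mm, around scene (258,232). Lifting.

>>> play_rows([
  {"offset": [0, 0, -0.02], "twist": 0},
  {"offset": [0, 0, -0.04], "twist": 0},
  {"offset": [0, 0, -0.04], "twist": 0},
  {"offset": [0, 0, -0.04], "twist": 0},
  {"offset": [0, 0, -0.03], "twist": 0},
])

```text
time: 4.75
tool_pos: [517.3, -217.9, 376.1]
tcp_rot: [-3.141, 0.002, 2.729]
contact_force: [0.2, -0.2, -3.1]
grip_width: 17.8
```

>>> play_rows([
  {"offset": [0, 0, -0.04], "twist": 0},
  {"offset": [0, 0, -0.006], "twist": 0},
  {"offset": [0, 0, 0], "twist": 0},
  {"offset": [0, 0, 0], "twist": 0},
  {"offset": [0, 0, 0], "twist": 0},
])

```text
time: 5.25
tool_pos: [517.2, -217.8, 417.5]
tcp_rot: [3.141, -0.004, 2.729]
contact_force: [-0.2, 1.3, -1.8]
grip_width: 17.9
```

```bash
python3 - <<'E'
from h import *
for n in("scene",):
    cv2.imwrite(f"pics/{n}3.png",viewer.capture(n)[:,:,::-1])
o=status.get_obs(); print(o['time'],o['tool_pos'],o['tcp_rot'],o['contact_force'],o['moment'],o['grip_width'],o['joint_positions'])
crop("pics/scene3.png",160,40,220,165,3.6,"pics/e3.png")
E
```

```text
5.3 [ 517.29078829 -217.85621452  417.78775375] [ 3.14106536 -0.00357934  2.72865435] [-0.631967   -0.20207373 -1.10883983] [-0.01701328  0.0218652   0.01513103] 17.838946521650907 [-5.35163603e-01  4.00464726e-01  1.39856568e+00  8.92042970e-05
  1.34617917e+00 -1.69304071e+00]
```

View pics/e3.png

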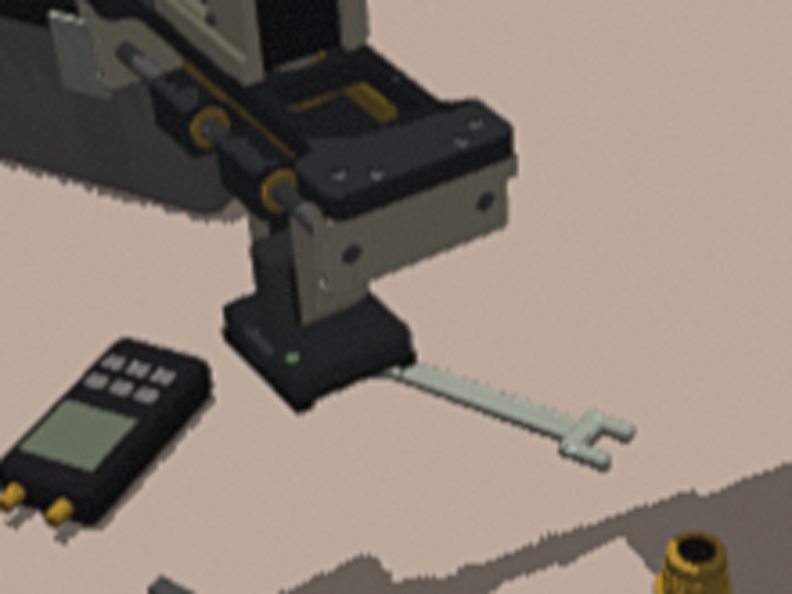

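>>> play_rows([
  {"offset": [0.008, 0.0355, 0], "twist": 0},
  {"offset": [0.008, 0.0355, 0], "twist": 0},
  {"offset": [0.008, 0.0355, 0], "twist": 0},
  {"offset": [0.008, 0.0355, 0], "twist": 0},
  {"offset": [0.008, 0.0355, 0], "twist": 0},
])

```text
time: 5.8
tool_pos: [552.1, -37.9, 418.5]
tcp_rot: [-3.141, -0.002, 2.728]
contact_force: [0.1, -0.0, -2.3]
grip_width: 18.0
```

>>> play_rows([
  {"offset": [0.008, 0.0355, 0], "twist": 0},
  {"offset": [0.008, 0.0355, 0], "twist": 0},
  {"offset": [0.008, 0.0355, 0], "twist": 0},
  {"offset": [0.008, 0.0355, 0], "twist": 0},
  {"offset": [0.008, 0.0355, 0], "twist": 0},
])

```text
time: 6.3
tool_pos: [586.7, 140.9, 418.4]
tcp_rot: [-3.141, -0.002, 2.729]
contact_force: [0.7, 0.2, -1.7]
grip_width: 17.9
```

>>> play_rows([
  {"offset": [0, 0, 0], "twist": -7.8},
  {"offset": [0, 0, 0], "twist": -7.8},
  {"offset": [0, 0, 0], "twist": -7.8},
  {"offset": [0, 0, 0], "twist": -7.8},
  {"offset": [0, 0, 0], "twist": -7.8},
])

```text
time: 6.8
tool_pos: [586.6, 139.4, 418.3]
tcp_rot: [3.141, -0.002, -2.868]
contact_force: [-0.7, 0.6, -0.5]
grip_width: 17.8
```

>>> play_rows([
  {"offset": [0, 0, 0.01], "twist": 0},
  {"offset": [0, 0, 0.01], "twist": 0},
  {"offset": [0, 0, 0.01], "twist": 0},
  {"offset": [0, 0, 0], "twist": 0},
  {"offset": [0, 0, 0], "twist": 0},
])

```text
time: 7.3
tool_pos: [586.6, 139.3, 389.2]
tcp_rot: [3.141, -0.001, -2.875]
contact_force: [0.5, 0.7, -1.6]
grip_width: 18.1
```

```bash
python3 - <<'E'
from h import *
for n in("scene",):
    cv2.imwrite(f"pics/{n}4.png",viewer.capture(n)[:,:,::-1])
o=status.get_obs(); print(o['time'],o['tool_pos'],o['tcp_rot'],o['contact_force'],o['moment'],o['grip_width'],o['joint_positions'])
crop("pics/scene4.png",340,180,220,165,3.6,"pics/e4.png")
E
```

```text
7.35 [586.69616487 139.33674814 389.7748483 ] [ 3.14158035e+00  1.73089234e-04 -2.87459422e+00] [ 0.32975542 -0.55779653 -1.75439768] [0.05468577 0.0181229  0.03584162] 17.701975093432292 [ 1.06126564e-01  4.97203443e-01  1.32074407e+00  4.11178283e-05
  1.32347625e+00 -1.73167826e+00]
```

View pics/e4.png

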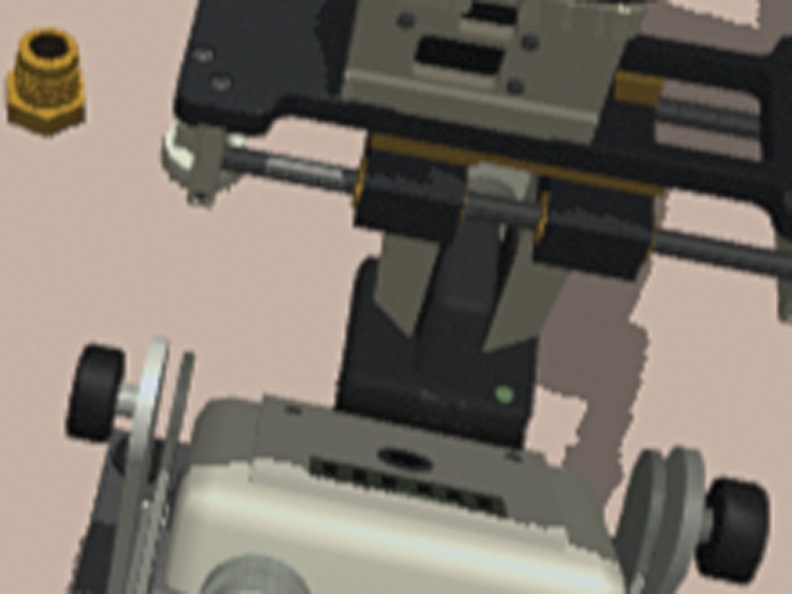

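Head hangs level above the window (port at scene about (452,307)), with its y parallel to the pivot. I'll descend and feel for first contact of the upper lip, expected at TCP z of about 349.

>>> play_rows([
  {"offset": [0, 0, 0.014], "twist": 0},
  {"offset": [0, 0, 0.012], "twist": 0},
  {"offset": [0, 0, 0.008], "twist": 0},
  {"offset": [0, 0, 0], "twist": 0},
  {"offset": [0, 0, 0], "twist": 0},
])

```text
time: 7.85
tool_pos: [586.7, 139.4, 355.9]
tcp_rot: [3.142, 0.0, -2.874]
contact_force: [1.0, 0.1, -2.5]
grip_width: 18.1
```

>>> play_rows([
  {"offset": [0, 0, 0.001], "twist": 0},
  {"offset": [0, 0, 0.001], "twist": 0},
  {"offset": [0, 0, 0.001], "twist": 0},
  {"offset": [0, 0, 0], "twist": 0},
])

```text
time: 8.25
tool_pos: [586.6, 139.4, 352.7]
tcp_rot: [3.142, 0.0, -2.874]
contact_force: [0.1, -0.8, -1.7]
grip_width: 18.0
```

>>> play_rows([
  {"offset": [0, 0, 0.001], "twist": 0},
  {"offset": [0, 0, 0.001], "twist": 0},
  {"offset": [0, 0, 0.001], "twist": 0},
  {"offset": [0, 0, 0], "twist": 0},
])

```text
time: 8.65
tool_pos: [586.6, 139.4, 350.2]
tcp_rot: [-3.142, 0.001, -2.874]
contact_force: [-1.9, -0.1, 2.6]
grip_width: 17.9
```

Contact at about z 351.5, near the prediction. Press 2 mm more, then drag downhill (tool +x, +z) so the lip friction turns the head.

>>> play_rows([
  {"offset": [0, 0, 0.001], "twist": 0},
  {"offset": [0, 0, 0.001], "twist": 0},
  {"offset": [0, 0, 0], "twist": 0},
])

```text
time: 8.95
tool_pos: [586.6, 139.4, 348.5]
tcp_rot: [-3.141, 0.001, -2.874]
contact_force: [-2.5, 0.2, 7.5]
grip_width: 18.0
```

>>> play_rows([
  {"offset": [0.0015, 0, 0.001], "twist": 0},
  {"offset": [0.0015, 0, 0.001], "twist": 0},
  {"offset": [0, 0, 0], "twist": 0},
])

```text
time: 9.25
tool_pos: [584.0, 138.6, 347.0]
tcp_rot: [-3.141, 0.003, -2.874]
contact_force: [-1.4, -0.4, 7.6]
grip_width: 17.9
```

```bash
python3 - <<'E'
from h import *
for n in("scene",):
    cv2.imwrite(f"pics/{n}5.png",viewer.capture(n)[:,:,::-1])
o=status.get_obs(); print(o['time'],o['tool_pos'],o['tcp_rot'],o['contact_force'],o['moment'],o['grip_width'])
crop("pics/scene5.png",340,180,220,165,3.6,"pics/e5.png")
E
```

```text
9.3 [583.98782102 138.602478   346.99978913] [-3.14125068e+00  3.08717725e-03 -2.87388083e+00] [-0.96052734 -0.09952813  5.85292779] [0.11518176 0.10904467 0.04071602] 17.921524338321387
```

View pics/e5.png

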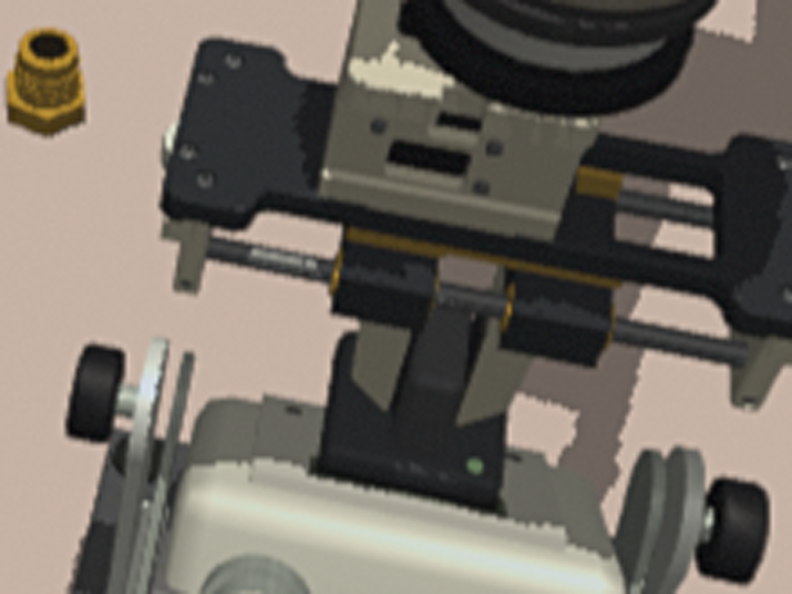

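>>> play_rows([
  {"offset": [0.0015, 0, 0.001], "twist": 0},
  {"offset": [0.0015, 0, 0.001], "twist": 0},
  {"offset": [0.0015, 0, 0.001], "twist": 0},
  {"offset": [0, 0, 0], "twist": 0},
])

```text
time: 9.7
tool_pos: [579.7, 137.4, 344.1]
tcp_rot: [-3.141, 0.004, -2.874]
contact_force: [-1.7, 0.1, 8.1]
grip_width: 17.9
```

>>> play_rows([
  {"offset": [0.0013, 0, 0.0012], "twist": 0},
  {"offset": [0.0013, 0, 0.0012], "twist": 0},
  {"offset": [0.0013, 0, 0.0012], "twist": 0},
  {"offset": [0, 0, 0], "twist": 0},
])

```text
time: 10.1
tool_pos: [576.2, 136.4, 341.5]
tcp_rot: [-3.141, 0.006, -2.874]
contact_force: [-1.8, -0.0, 12.4]
grip_width: 17.9
```

```bash
python3 - <<'E'
from h import *
for n in("scene",):
    cv2.imwrite(f"pics/{n}6.png",viewer.capture(n)[:,:,::-1])
o=status.get_obs(); print(o['time'],o['tool_pos'],o['tcp_rot'],o['contact_force'],o['moment'],o['grip_width'])
crop("pics/scene6.png",340,180,220,165,3.6,"pics/e6.png")
E
```

```text
10.15 [576.20003973 136.43555235 341.50255214] [-3.14082955  0.00557132 -2.87384138] [-2.38311113 -0.41936967 12.09924736] [0.12620416 0.01166638 0.01213559] 17.72714708077246
```

View pics/e6.png

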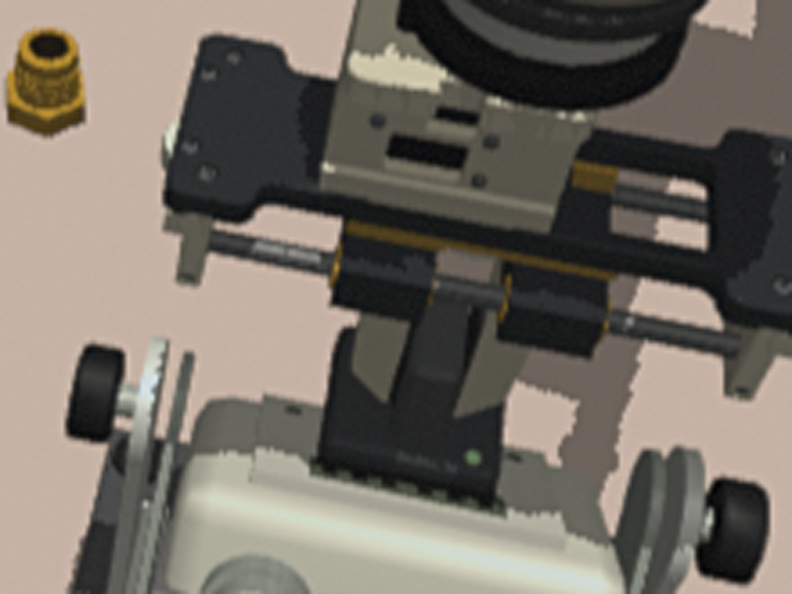

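```bash
cat >> h.py <<'E'
from scipy.optimize import least_squares
YS=np.radians(15.3)
def tilt(led_px,tcp,g=45):
    # tilt angle of head from LED pixel (pivot at grasp point)
    sx=np.array([np.cos(YS),np.sin(YS),0]); sy=np.array([-np.sin(YS),np.cos(YS),0]); z=np.array([0,0,1.])
    p=np.array(tcp)-159*z
    def w(v,th): x,y,zz=v; c,s=np.cos(th),np.sin(th); return p+sx*(x*c-zz*s)+sy*y+z*(x*s+zz*c)
    f=lambda q: proj("scene",[w((22.5,19.8+q[1],19-g),q[0])])[0]-led_px
    r=least_squares(f,[0.2,0]); th=r.x[0]; W=np.array([585,139,130.])
    fc=w((0,0,-g),th)-W
    return np.degrees(th),r.x[1],np.abs(r.fun).max(),'face-W in stand',[round(float(fc@a),1) for a in(sx,sy,z)]
def led(im,box):
    x0,y0,x1,y1=box; s=im[y0:y1,x0:x1].astype(int); m=(s[:,:,1]-np.maximum(s[:,:,0],s[:,:,2]))
    m=np.where(m>18,m,0); yy,xx=np.mgrid[y0:y1,x0:x1]; return (np.array([(xx*m).sum(),(yy*m).sum()])/m.sum(),int((m>0).sum()))
E
python3 - <<'E'
from h import *
for i,t in((4,[586.7,139.3,389.8]),(5,[584,138.6,347]),(6,[576.2,136.4,341.5])):
    im=cv2.imread(f"pics/scene{i}.png")
    l,n=led(im,(455,270,495,320)); print(i,l,n,tilt(l,t))
E
```

```text
4 [479.55228758 289.14705882] 13 (np.float64(5.422402421814826), np.float64(-1.5065848168744225), np.float64(5.286437954055145e-12), 'face-W in stand', [6.0, -0.2, 56.0])
5 [471.60687023 308.93129771] 11 (np.float64(3.81637746974185), np.float64(-1.3084999413292187), np.float64(7.44648787076585e-12), 'face-W in stand', [1.9, -0.1, 13.1])
6 [470.98222222 306.50666667] 10 (np.float64(11.541133636166508), np.float64(-1.8979160270256317), np.float64(0.07977530341577221), 'face-W in stand', [-0.2, -0.2, 8.4])
```

The head has tilted about 7° (the LED fit is biased by about +4.5°) and the lip slipped some way downhill. I'll lift, go back uphill and drag again. The tilt stays in the pads, and the lever improves as it grows.

>>> play_rows([
  {"offset": [0, 0, -0.009], "twist": 0},
  {"offset": [-0.007, 0, -0.005], "twist": 0},
  {"offset": [-0.007, 0, 0], "twist": 0},
  {"offset": [0, 0, 0], "twist": 0},
])

```text
time: 10.55
tool_pos: [590.0, 140.2, 352.8]
tcp_rot: [3.142, 0.001, -2.874]
contact_force: [1.0, 0.1, 2.3]
grip_width: 17.8
```

>>> play_rows([
  {"offset": [0, 0, 0.002], "twist": 0},
  {"offset": [0, 0, 0.002], "twist": 0},
  {"offset": [0, 0, 0.002], "twist": 0},
  {"offset": [0, 0, 0], "twist": 0},
])

```text
time: 10.95
tool_pos: [589.1, 140.1, 349.8]
tcp_rot: [-3.141, 0.004, -2.874]
contact_force: [-5.5, -1.6, 16.3]
grip_width: 17.8
```

>>> play_rows([
  {"offset": [0.001, 0, 0.001], "twist": 0},
  {"offset": [0.001, 0, 0.001], "twist": 0},
  {"offset": [0.001, 0, 0.001], "twist": 0},
  {"offset": [0, 0, 0], "twist": 0},
])

```text
time: 11.35
tool_pos: [586.3, 139.3, 346.8]
tcp_rot: [-3.141, 0.005, -2.874]
contact_force: [-3.6, -0.3, 16.2]
grip_width: 18.0
```

>>> play_rows([
  {"offset": [0.001, 0, 0.001], "twist": 0},
  {"offset": [0.001, 0, 0.001], "twist": 0},
  {"offset": [0.001, 0, 0.001], "twist": 0},
  {"offset": [0, 0, 0], "twist": 0},
])

```text
time: 11.75
tool_pos: [583.5, 138.6, 343.4]
tcp_rot: [-3.141, 0.005, -2.874]
contact_force: [-3.1, -0.3, 13.1]
grip_width: 17.8
```

```bash
cat > s.py <<'E'
from h import *
import sys
i=sys.argv[1]
im=viewer.capture("scene")[:,:,::-1].copy(); cv2.imwrite(f"pics/scene{i}.png",im)
o=status.get_obs(); print(o['time'],o['tool_pos'],o['contact_force'],o['moment'],o['grip_width'])
l,n=led(im,(445,260,495,320)); print(l,n,tilt(l,o['tool_pos']))
crop(f"pics/scene{i}.png",340,180,220,165,3.6,f"pics/e{i}.png")
E
python3 s.py 7
```

```text
11.8 [583.55826988 138.55066738 343.4194235 ] [-1.81200378 -0.7401496  13.47456576] [0.18077115 0.09214115 0.02242995] 17.884524226781693
[471.86338798 310.15846995] 8 (np.float64(-0.478052963278562), np.float64(-0.10632585179203168), np.float64(2.5011104298755527e-12), 'face-W in stand', [-1.9, -0.1, 9.4])
```

View pics/e7.png

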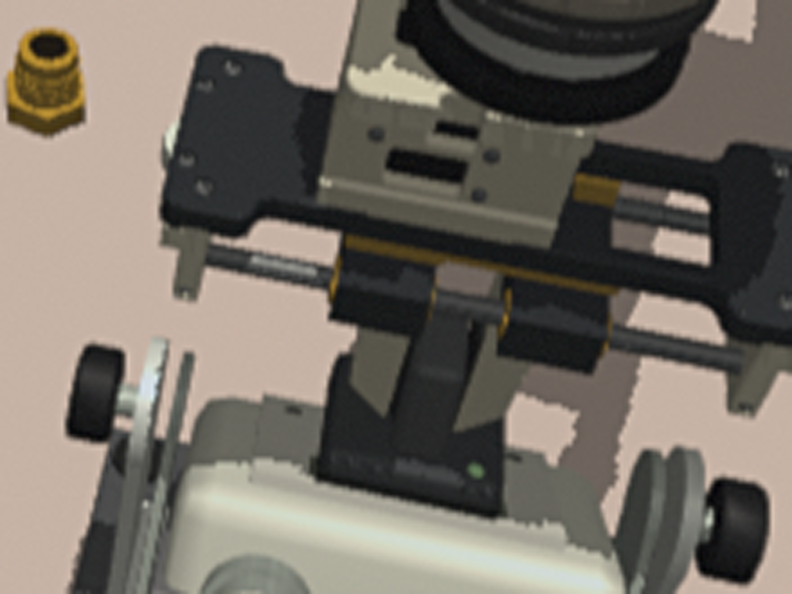

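The LED position barely responds to tilt. The pivot-to-plane distance and the foreshortening of the head's top put the tilt at about 10–12°. Continuing the downhill drag.

>>> play_rows([
  {"offset": [0.001, 0, 0.001], "twist": 0},
  {"offset": [0.001, 0, 0.001], "twist": 0},
  {"offset": [0.001, 0, 0.001], "twist": 0},
  {"offset": [0, 0, 0], "twist": 0},
])

```text
time: 12.2
tool_pos: [580.8, 137.8, 340.1]
tcp_rot: [-3.141, 0.005, -2.874]
contact_force: [-0.7, 0.2, 11.6]
grip_width: 17.5
```

>>> play_rows([
  {"offset": [0.001, 0, 0.0012], "twist": 0},
  {"offset": [0.001, 0, 0.0012], "twist": 0},
  {"offset": [0.001, 0, 0.0012], "twist": 0},
  {"offset": [0, 0, 0], "twist": 0},
])

```text
time: 12.6
tool_pos: [578.0, 137.0, 336.4]
tcp_rot: [-3.141, 0.005, -2.874]
contact_force: [-0.5, 0.5, 10.6]
grip_width: 17.5
```

```bash
python3 s.py 8
```

```text
12.65 [578.06001306 136.99747519 336.32619982] [-0.12740441  0.36723786 10.07844378] [ 0.21320853 -0.32993765 -0.01205093] 17.557006840214317
[471.43137255 309.30065359] 7 (np.float64(-4.804402648981758), np.float64(0.7198537698016987), np.float64(1.1368683772161603e-13), 'face-W in stand', [-11.0, -0.1, 2.5])
```

View pics/e8.png

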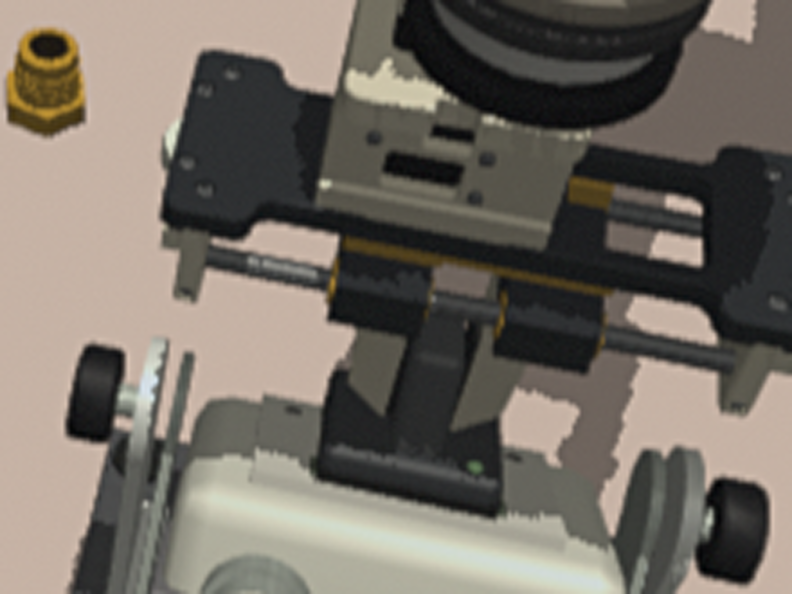

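The tilt is now clearly visible (about 20°) and the lip is sticking, with its front edge unchanged at scene about (430,313). Continuing along the arc.

>>> play_rows([
  {"offset": [0.001, 0, 0.0013], "twist": 0},
  {"offset": [0.001, 0, 0.0013], "twist": 0},
  {"offset": [0.001, 0, 0.0013], "twist": 0},
  {"offset": [0, 0, 0], "twist": 0},
])

```text
time: 13.05
tool_pos: [575.1, 136.2, 332.2]
tcp_rot: [-3.141, 0.005, -2.874]
contact_force: [-1.6, 0.9, 8.5]
grip_width: 17.7
```

>>> play_rows([
  {"offset": [0.001, 0, 0.0013], "twist": 0},
  {"offset": [0.001, 0, 0.0013], "twist": 0},
  {"offset": [0, 0, 0], "twist": 0},
])

```text
time: 13.35
tool_pos: [573.2, 135.7, 329.6]
tcp_rot: [-3.141, 0.005, -2.874]
contact_force: [-0.4, 0.2, 8.4]
grip_width: 17.9
```

```bash
python3 s.py 9
```

```text
13.4 [573.19691319 135.62583528 329.6047486 ] [-0.73123296 -0.20338565  9.07842574] [ 0.1949958  -0.29584725  0.03159259] 17.82157384357957
[471.23275862 308.44827586] 5 (np.float64(-10.038090955614877), np.float64(1.7593392154023375), np.float64(3.552145244611893e-10), 'face-W in stand', [-20.1, -0.1, -3.7])
```

View pics/e9.png

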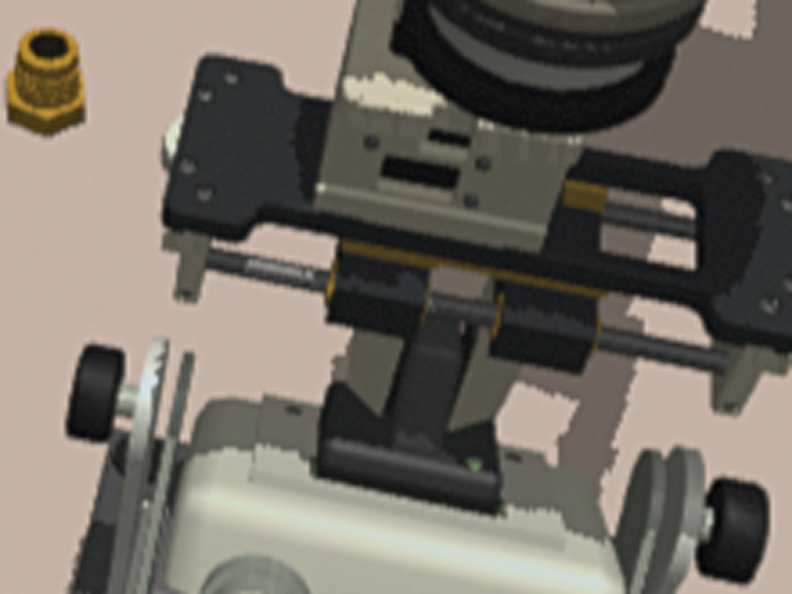

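>>> play_rows([
  {"offset": [0.0008, 0, 0.0012], "twist": 0},
  {"offset": [0.0008, 0, 0.0012], "twist": 0},
  {"offset": [0, 0, 0], "twist": 0},
])

```text
time: 13.7
tool_pos: [571.8, 135.3, 327.8]
tcp_rot: [-3.141, 0.006, -2.874]
contact_force: [-1.3, 0.6, 12.6]
grip_width: 17.9
```

```bash
python3 s.py 10
```

```text
13.75 [571.79101702 135.26484125 327.85833125] [-0.18694917  0.65961382 12.2330594 ] [ 0.21278141 -0.23749359  0.02404577] 17.83284988189174
[471. 308.] 3 (np.float64(-11.732817709258894), np.float64(1.7596200163617974), np.float64(3.410605131648481e-13), 'face-W in stand', [-22.9, -0.1, -5.2])
```

>>> play_rows([
  {"offset": [0.0008, 0, 0.0012], "twist": 0},
  {"offset": [0.0008, 0, 0.0012], "twist": 0},
  {"offset": [0, 0, 0], "twist": 0},
])

```text
time: 14.05
tool_pos: [570.4, 134.9, 326.2]
tcp_rot: [-3.141, 0.007, -2.874]
contact_force: [-1.7, 0.1, 16.5]
grip_width: 17.7
```

```bash
python3 s.py 11
```

```text
14.1 [570.41605188 134.88825778 326.16556215] [-1.22501408 -0.17908443 16.46708323] [ 0.28111987 -0.17143491  0.07448007] 17.612627383761524
[471.08241758 308.08791209] 7 (np.float64(34.34270002515732), np.float64(-1.1974280610185233), np.float64(1.1368683772161603e-13), 'face-W in stand', [10.2, -0.1, 0.0])
```

View pics/e11.png

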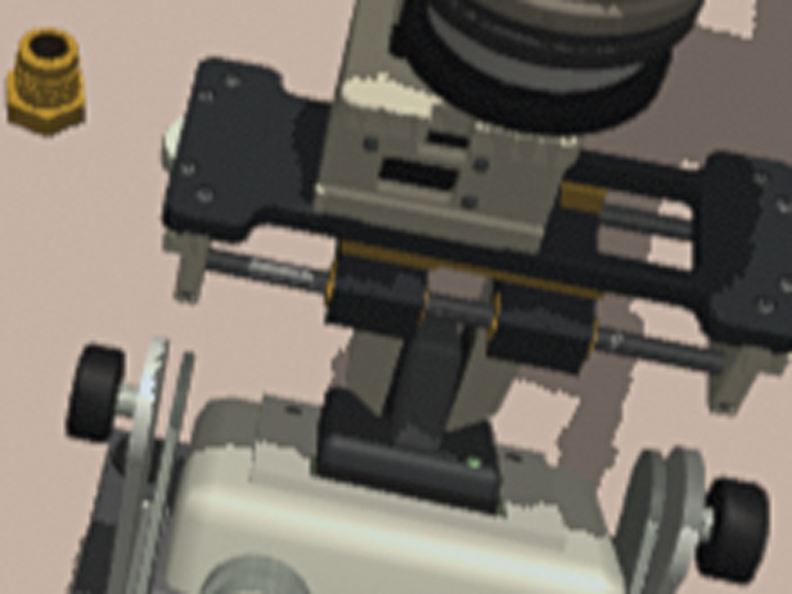

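The lower lip now bears too: force is rising and the force line sits about 26 mm ahead of the pivot, against 23 mm expected when balanced. The head is about 9 mm too far uphill. I'll lift off along the normal, shift 9 mm downhill and return.

>>> play_rows([
  {"offset": [0.0021, 0, -0.0035], "twist": 0},
  {"offset": [0.0021, 0, -0.0035], "twist": 0},
  {"offset": [0.0039, 0, 0.0023], "twist": 0},
  {"offset": [0.0038, 0, 0.0023], "twist": 0},
  {"offset": [0, 0, 0], "twist": 0},
])

```text
time: 14.6
tool_pos: [557.4, 131.4, 324.3]
tcp_rot: [3.141, -0.003, -2.874]
contact_force: [-0.6, 0.2, -2.2]
grip_width: 17.6
```

```bash
python3 s.py 12
```

```text
14.65 [557.73030938 131.4523835  324.70343133] [-0.24578264  0.27998943 -1.71231248] [-0.04043161  0.02527483  0.0136138 ] 17.522577050302427
[471.92647059 299.        ] 3 (np.float64(39.969735539892255), np.float64(-1.5313939734610547), np.float64(5.684341886080802e-14), 'face-W in stand', [0.6, -0.1, 1.2])
```

>>> play_rows([
  {"offset": [-0.001, 0, 0.0017], "twist": 0},
  {"offset": [-0.001, 0, 0.0017], "twist": 0},
  {"offset": [-0.0005, 0, 0.0008], "twist": 0},
  {"offset": [0, 0, 0], "twist": 0},
])

```text
time: 15.05
tool_pos: [560.5, 132.2, 321.6]
tcp_rot: [-3.142, -0.0, -2.874]
contact_force: [-3.1, -0.8, 1.6]
grip_width: 17.9
```

```bash
python3 s.py 13
```

```text
15.1 [560.4875689  132.17484683 321.63720383] [-2.93324299 -1.42982062  1.07562562] [-0.01901642  0.36776036  0.04532871] 17.72115111486236
[471.34375  302.703125] 3 (np.float64(38.50438224070906), np.float64(-1.1603212715470568), np.float64(5.684341886080802e-14), 'face-W in stand', [2.6, -0.1, -2.6])
```

View pics/e13.png

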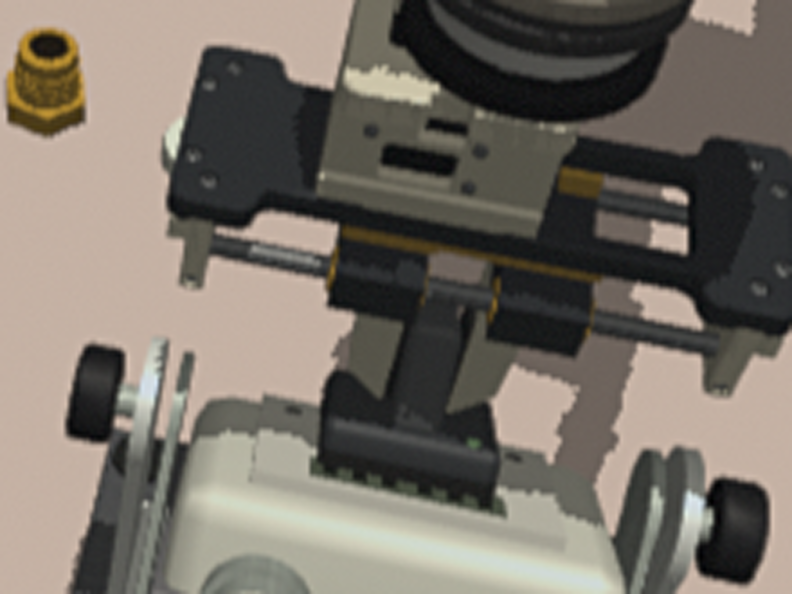

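>>> play_rows([
  {"offset": [-0.0003, 0, 0.001], "twist": 0},
  {"offset": [0, 0, 0.001], "twist": 0},
  {"offset": [0, 0, 0], "twist": 0},
])

```text
time: 15.4
tool_pos: [560.9, 132.3, 320.4]
tcp_rot: [-3.141, 0.001, -2.874]
contact_force: [-6.1, -1.5, 8.5]
grip_width: 18.1
```

```bash
cat > m.py <<'E'
from h import *
# average wrench over a few camera periods; where does force line cross, relative to pivot
F=[];M=[]
for k in range(6):
    viewer.capture("top"); o=status.get_obs(); F.append(o['contact_force']); M.append(o['moment'])
F=np.array(F);M=np.array(M); f=F.mean(0)+[0,0,1.7]; m=M.mean(0)
sx=np.array([np.cos(YS),np.sin(YS),0]); sy=np.array([-np.sin(YS),np.cos(YS),0])
fx,fz,my=f@sx,f[2],m@sy
W=np.array([585,139,130.]); p=o['tool_pos']-[0,0,159]-W
print(o['time'],'fx %.2f fy %.2f fz %.2f my %.3f'%(fx,f@sy,fz,my),'sd',F.std(0),M.std(0),'pivot-W',p@sx,p@sy,p[2],o['grip_width'])
a=np.radians(31); 
# my = rz fx - rx fz ; point on face plane: r=(45 sin a + t cos a, -159-45cos a + t sin a)
g=.045; x0=g*np.sin(a); z0=-.159-g*np.cos(a)
t=(z0*fx-x0*fz-my)/(np.cos(a)*fz-np.sin(a)*fx); print('normal',-np.sin(a)*fx+np.cos(a)*fz,'tang',np.cos(a)*fx+np.sin(a)*fz,'centre of pressure along slope mm',t*1000)
E
python3 m.py; python3 s.py 14
```

```text
15.7 fx -4.95 fy -0.01 fz 9.29 my 0.603 sd [0.52367705 0.61758552 0.57206796] [0.04088375 0.02839699 0.02591958] pivot-W -25.08979417423585 -0.0819748539442562 31.44094023472013 18.140702527190932
normal 10.516917809120251 tang 0.5402727568066892 centre of pressure along slope mm 15.204712049985186
15.75 [560.81230851 132.27883471 320.44864491] [-4.41401588 -1.3235799   8.53090656] [-0.07130083  0.58053572  0.00072334] 17.676755589946637
[470.81651376 303.6146789 ] 5 (np.float64(37.68750174592282), np.float64(-1.434225455582815), np.float64(1.0982148523908108e-10), 'face-W in stand', [2.4, -0.1, -4.2])
```

```bash
python3 - <<'E'
from h import *
im=cv2.imread("pics/scene14.png"); W=np.array([585,139,130.]);a=np.radians(31)
sx=np.array([np.cos(YS),np.sin(YS),0]); sy=np.array([-np.sin(YS),np.cos(YS),0]); u=sx*np.cos(a)+np.array([0,0,np.sin(a)])
big=cv2.resize(im[270:335,395:505],None,fx=7,fy=7,interpolation=cv2.INTER_CUBIC)
for s,c in((40,(0,0,255)),(28,(0,255,0)),(-28,(255,0,0))):
    q=proj("scene",[W+u*s-sy*30,W+u*s+sy*30]); q=((q-[395,270]+.5)*7).astype(int); print(s,q.tolist()); cv2.line(big,tuple(map(int,q[0])),tuple(map(int,q[1])),c,1)
cv2.imwrite("pics/f14.png",big)
E
```

```text
40 [[234, 308], [587, 387]]
28 [[236, 281], [583, 358]]
-28 [[245, 166], [565, 235]]
```

View pics/f14.png

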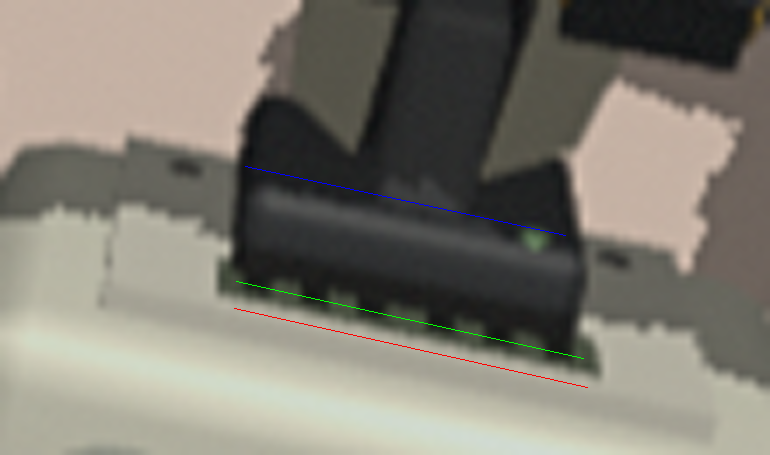

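```bash
python3 - <<'E'
from h import *
cv2.imwrite("pics/top14.png",viewer.capture("top")[:,:,::-1]); crop("pics/top14.png",60,110,240,190,3.3,"pics/t14.png")
E
```

```text
(no output)
```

View pics/t14.png

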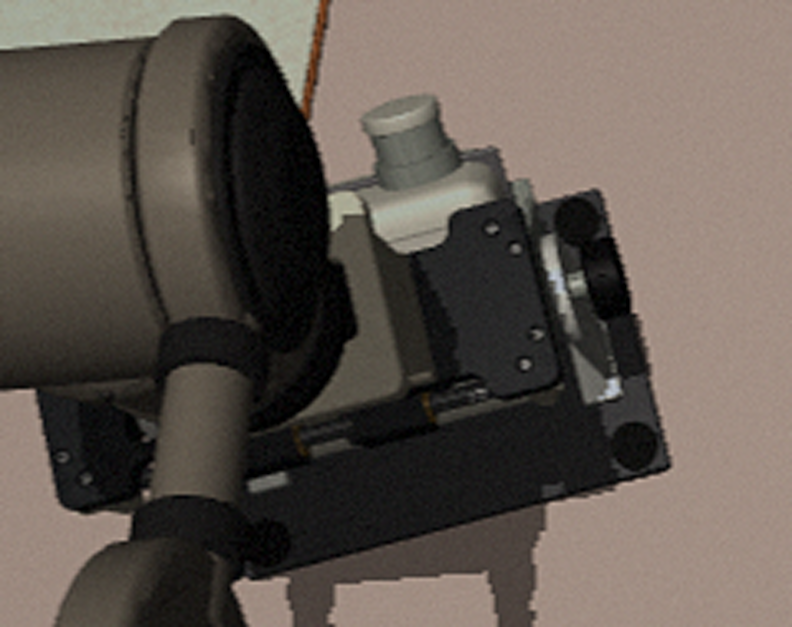

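Both lips appear to bear already: 10.5 N along the normal, with the centre of pressure 15 mm towards the upper lip. The seal sits about 4–5 mm low on the slope. I'll go up 9 mm off the surface, set down, then drag back downhill so friction adds a little tilt.

>>> play_rows([
  {"offset": [0.0026, 0, -0.0043], "twist": 0},
  {"offset": [-0.0039, 0, -0.0023], "twist": 0},
  {"offset": [-0.0038, 0, -0.0023], "twist": 0},
  {"offset": [0, 0, 0], "twist": 0},
  {"offset": [0, 0, 0], "twist": 0},
])

```text
time: 16.3
tool_pos: [565.9, 133.7, 327.9]
tcp_rot: [3.141, -0.0, -2.874]
contact_force: [0.2, -0.5, -1.5]
grip_width: 17.7
```

```bash
python3 m.py
```

```text
16.6 fx -0.29 fy -0.03 fz -0.42 my 0.037 sd [0.66075943 0.39674309 0.47012988] [0.0582625  0.02068016 0.02979598] pivot-W -20.021307794547134 -0.08608515775883753 39.19333165805455 18.059472211841804
normal -0.21187441600306697 tang -0.46619197960731884 centre of pressure along slope mm -144.19590604743877
```

>>> play_rows([
  {"offset": [-0.001, 0, 0.0017], "twist": 0},
  {"offset": [-0.001, 0, 0.0017], "twist": 0},
  {"offset": [-0.0006, 0, 0.0009], "twist": 0},
  {"offset": [0, 0, 0], "twist": 0},
])

```text
time: 17.0
tool_pos: [567.9, 134.2, 324.9]
tcp_rot: [-3.141, -0.001, -2.874]
contact_force: [-4.8, -1.1, 7.1]
grip_width: 17.7
```

```bash
python3 m.py
```

```text
17.3 fx -5.44 fy 0.09 fz 8.87 my 0.814 sd [0.53107659 0.39784897 0.56958013] [0.03368602 0.02417538 0.0149984 ] pivot-W -17.76624650324704 -0.07369099964170114 35.96901015316581 17.87552985489353
normal 10.406498399949106 tang -0.09716720539170609 centre of pressure along slope mm 5.404461630807706
```

Normal push is 10.4 N, and the centre of pressure is within about 5 mm of the middle, so both lips share the load. By kinematics the seal is about 3 mm from the window centre. A last look and a steadiness check.

>>> play_rows([
  {"offset": [0, 0, 0], "twist": 0},
  {"offset": [0, 0, 0], "twist": 0},
  {"offset": [0, 0, 0], "twist": 0},
  {"offset": [0, 0, 0], "twist": 0},
  {"offset": [0, 0, 0], "twist": 0},
])

```text
time: 17.8
tool_pos: [567.9, 134.2, 325.0]
tcp_rot: [-3.141, -0.0, -2.874]
contact_force: [-5.6, -1.9, 7.4]
grip_width: 17.8
```

```bash
python3 m.py; python3 s.py 15; python3 - <<'E'
from h import *
crop("pics/scene15.png",395,260,110,80,7,"pics/f15.png")
E
```

```text
18.1 fx -5.76 fy 0.12 fz 8.77 my 0.799 sd [0.21688707 0.45425343 0.59306843] [0.03056906 0.03385736 0.03231103] pivot-W -17.777123350397833 -0.08094703839815195 35.98850577677814 18.563186619503945
normal 10.479957909274846 tang -0.41834760847002883 centre of pressure along slope mm 12.884226879123785
18.15 [567.86973827 134.2509383  324.98898055] [-5.3681605  -1.082469    6.92524926] [-0.16224274  0.82427588 -0.00217569] 17.88035292540287
[471.85526316 306.33552632] 6 (np.float64(37.92042763114873), np.float64(-0.6904244635687243), np.float64(1.1368683772161603e-13), 'face-W in stand', [9.9, -0.1, 0.5])
```

View pics/f15.png

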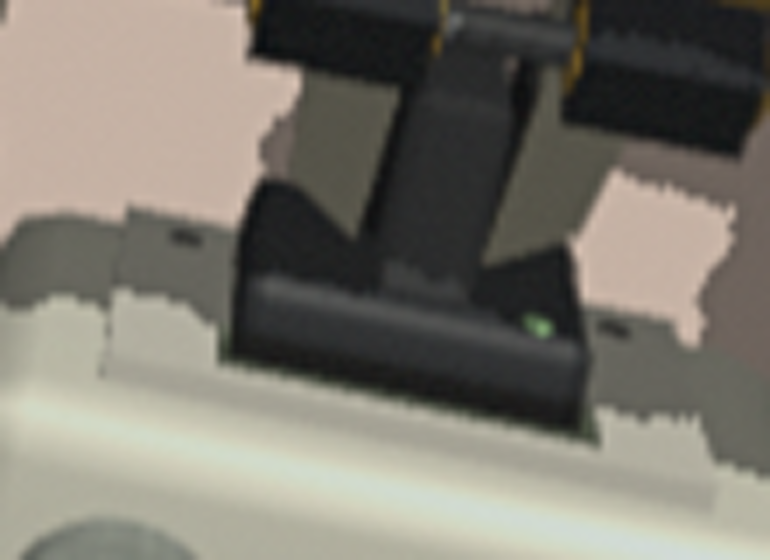

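View pics/scene15.png

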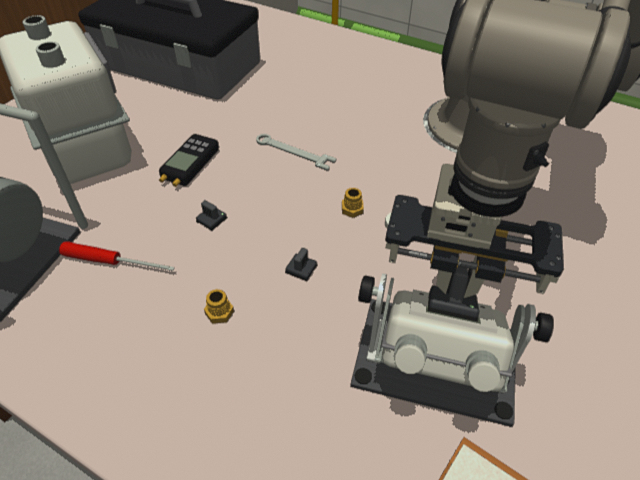

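```bash
python3 - <<'E'
from h import *
A=lambda x,y:((x+.5)/4-.5+80,(y+.5)/4-.5+130)
W=np.array([585,139,130.]);sx=np.array([np.cos(YS),np.sin(YS),0]);sy=np.array([-np.sin(YS),np.cos(YS),0])
for d in(31,34):
    a=np.radians(d);n=-sx*np.sin(a)+np.array([0,0,np.cos(a)]);u=sx*np.cos(a)+np.array([0,0,np.sin(a)])
    for k,uv in dict(port=A(358,333),disptop=A(328,248),winTL=A(180,270),winTR=A(465,197),BR=A(533,395),BL=A(262,470)).items():
        c,v=ray("top",uv);p=c+v*((W-c)@n)/(v@n)-W;print(d,k,round(p@u,1),round(p@sy,1))
    c,v=ray("scene",(395+400/7,260+392/7));p=c+v*((W-c)@n)/(v@n)-W;print('scene front edge ray hits',p@u,'grazing deg',np.degrees(np.arcsin(-v@n)))
    for k,uv in dict(top=(395+410/7,260+440/7)).items():
        c,v=ray("scene",uv);p=c+v*((W-c)@n)/(v@n)-W;print('scene wintop',p@u)
E
```

```text
31 port 0.5 0.8
31 disptop 34.1 0.4
31 winTL 39.8 52.3
31 winTR 39.7 -51.7
31 BR -39.9 -52.4
31 BL -41.6 51.5
scene front edge ray hits 30.99970071182415 grazing deg 22.689077224109106
scene wintop 50.41037870062295
34 port 0.5 0.7
34 disptop 34.6 -0.0
34 winTL 40.4 51.7
34 winTR 40.3 -52.0
34 BR -40.8 -52.0
34 BL -42.5 52.1
scene front edge ray hits 35.464526406853395 grazing deg 19.70445475684694
scene wintop 57.41479572963775
```

Plane check: with W at z 130 and a 31° slope, the window corners come out at ±40 and ±52 mm and the port at 0.5 mm. The head's front edge is consistent with sitting 0–4 mm uphill of centre. A 3 mm downhill drag should centre it and load the lower lip more.

>>> play_rows([
  {"offset": [0.0009, 0, 0.0005], "twist": 0},
  {"offset": [0.0009, 0, 0.0005], "twist": 0},
  {"offset": [0.0009, 0, 0.0005], "twist": 0},
  {"offset": [0, 0, 0], "twist": 0},
  {"offset": [0, 0, 0], "twist": 0},
])

```text
time: 18.65
tool_pos: [566.5, 133.9, 324.8]
tcp_rot: [-3.141, 0.006, -2.874]
contact_force: [-0.3, 0.5, 9.1]
grip_width: 17.7
```

```bash
python3 m.py; python3 m.py
```

```text
18.95 fx -0.66 fy 1.07 fz 11.46 my -0.172 sd [0.61179795 0.80027148 0.51468825] [0.01756462 0.02763632 0.02605554] pivot-W -19.224356342142894 -0.050572992635205725 35.79152770377175 17.623622452438617
normal 10.162823002618541 tang 5.339691784191548 centre of pressure along slope mm 3.603628542883912
19.25 fx -0.63 fy 0.82 fz 11.05 my -0.180 sd [0.36228449 0.40780286 0.37040755] [0.031882   0.03065382 0.02543942] pivot-W -19.218165144430817 -0.02870935888380829 35.80218120992589 17.72506890822093
normal 9.80023923574106 tang 5.150551042902538 centre of pressure along slope mm 4.942515142457147
```

Normal push is 10 N and steady, the centre of pressure is about 4 mm from the middle, and the seal is about 2 mm from the window centre. Handing in.

```bash
python3 - <<'E'
from plant import ticket,status
print(ticket.close_job()); o=status.get_obs(); print(o['time'],o['tool_pos'],o['contact_force'],o['grip_width'])
E
```

```text
the job is handed in; nothing more can be done
None
the job is handed in; nothing more can be done
```

I picked up the reading head by its grip, laid its seal on the meter window, and handed the job in at 19.3 s, still gripping and pressing. The tool cannot be commanded to tilt. I turned the head in the pads by dragging its upper lip downhill on the window until the lower lip bore too, then lifted off and re-centred it.

**Last checks:**
- **Push:** about 10 N along the window's normal, steady over 0.6 s.
- **Both lips:** the centre of pressure was about 4 mm above the middle (lips at ±24 mm), so both should bear at roughly 4 N and 6 N. An earlier press stiffened at about 5 N/mm, which also points to two lips.
- **Centring:** about 2 mm up the slope from the window's centre by the arm's own position, and about 0 mm sideways.
- **Alignment:** yaw was set to the stand's measured 15.3–15.4°. The grip stayed at 17.7 mm.
- **Other things:** in the last scene picture they looked unmoved by eye. The parts behind the arm could not be seen.

**Checks that failed or disagreed:**
- **Tilt from the indicator light:** this estimate proved useless and I dropped it. The slope from the images is 31°, while the first contact suggested up to 35°.
- **Head in the fingers:** the head may have slid about 3 mm up between the pads, which is within the grip tolerance.
- **Centre-of-pressure readings:** they scattered between 5 and 13 mm before the last small drag.
- **Top camera:** the arm hid the seal from it, so the centring was never confirmed from above. The scene view was only roughly consistent with it.

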